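# Set the clamp jaw against the plaque

## Robot

A 6-joint arm with a two-finger parallel gripper is mounted at the origin on the work surface. World frame = base frame: x ahead of the robot, y to its left, z up, the work surface at z = 0. Lengths are in m, angles in rad, forces in N, time in s.
With the tool pointing down it reaches from about 0.375 to 0.975 m from the base axis. Payload 3.8 kg.
Tool frame: the origin (TCP) lies midway between the tips of the shut fingers; the grasp point (between the pads) lies 19 mm behind it; z points along the fingers, y is the line along which they close (so a half turn about z gives the same grasp; the last joint's range is limited). The gripper opens to 85 mm and grips with 20 to 120 N. Pads are 22 mm wide; open, the fingers measure 114 mm over their backs; the gripper's body (76 mm by 85 mm) begins 54 mm behind the grasp point. The pads swing forward as they close: fully open they stand 13 mm farther back than shut.
Start: joints at [1.106, 0.264, 1.604, -0, 1.274, -0.037], TCP at [0.28, 0.614, 0.231] pointing down, gripper open.
Joint ranges: [-2.63, 2.63], [-0.94, 2.18], [0.31, 2.57], [-1.31, 4.45], [0, 2.66], [-2.55, 2.55]. Speed limits (rad/s): [2.57, 2.57, 3.14, 3.14, 3.14, 3.14].

## Interface

Orientations are given as a rotation vector (axis times angle).
In Python, from workcell import bot, imaging gives the robot as it stands.
- The arm moves only by the tool step_arm, never from a script. Its argument "series" is a list of rows, each an object of numbers: "grip": the closure, from -1 (fully open) to 1 (shut); "x", "y", "z": the shift along the tool's x, y, z normalised to -1 to 1, where 1 is 500 mm; "ax", "ay", "az": the turn, a rotation vector about the tool's x, y, z normalised to -1 to 1, where 1 is 30 degrees. A call has 1 to 12 rows; each row is the pose to reach, as a shift and turn from the pose commanded when the call began, along the tool's axes at that moment; what a row does not reach only later rows make up. A row lasts 1/10 s, in which the tool goes at most 50 mm and 8.59 degrees, less where a joint would pass 70% of its speed; a pose out of reach is approached as far as the arm can. A call with a number of a shift or a turn outside -1 to 1 is refused whole. A call with a gripper value outside its range is refused whole. The fingers move at their own pace and stop on an object; "force" is the grip in N (left out, the last holds). Time passes only in rows, so rows that repeat a pose let the fingers close. It gives the time, the measured TCP pose, the force, the opening and the grip force at its end, in the units of the state.
- bot.read_state(): the state, without advancing time (a new reading comes with each control period).
- imaging.read_camera(name): name is "scene" or "top"; returns a dict with "img" (400x640x3 uint8, red, green, blue), "fx", "fy", "cx", "cy" (pixels), "R" (3x3) and "t" (3): a world point X has camera coordinates R X + t. Camera axes: x right, y down, z forward; pixel columns grow to the right and rows downward; lengths in m; the calibration is good to about 2 mm. A picture is of the moment at which its call begins. There is no depth.
- bot.finish_job(): hands the job in; it is judged then, once.
The state is a dict: "time": time; "q": joint angles; "joint_vel": joint speeds; "joint_torque": joint torques, N m; "tool_pos": TCP position; "tcp_rot": TCP orientation; "wrist_force": force on the tool from outside, world axes, zero at the start; "torque": the same for the moment, N m; "width": opening from 0.0 (shut) to 1.0 (fully open); "grip_force": force on a finger pad.
Only numpy, scipy, OpenCV 4.12 (cv2) and the standard library are available. Lean on these libraries where they do the work, as an engineer would, in place of code of your own. Each camera call takes 0.05 s, during which the arm holds its last target. There are 200 camera calls.

## Task

Squeeze the release lever of the bar clamp's sliding jaw and, keeping it squeezed, slide the jaw along the bar up to the broken plaque, then let go so that the catch sits fully down in a notch, the one nearest to the plaque that the jaw can take. Never force the jaw against its catch, do not press hard on the plaque or shift it, and leave the other things on the bench alone.

Things in the scene. Friction and masses are not known exactly. Their poses are not given: they have to be found in the camera images.
- board: plywood gluing board fixed to the bench, 220 x 470 x 18 mm, with a light aluminium bar clamp screwed down along it. Origin on the bench under the bar's middle line; +y along the bar from the sliding jaw to the plaque and the screw head beyond it (not used); z up. Bar 22 mm wide, its top 50 mm above the bench. Cork-faced battens beside the bar carry the plaque
- bar_top (a point): point on the top of the bar 245 mm behind the board's origin, at the bar's tail end. Square notches run along the bar's top, evenly spaced, 6 mm deep and 7.5 mm long (2.5 mm longer than the catch). They lie less than 20 mm apart; their exact spacing and places are not given and are found by feel
- jaw: cast-iron jaw that straddles the bar and slides only along it (friction about 4.5 N). Origin on the bar's top under the pad's face; +y to the plaque, z up. Along y (mm): cork pad 0 to -10, face plate to -22 (40 wide, 45 high), low saddle 13 high (a rib 28 high just behind the plate), finger lug -60 to -70 (30 wide, 76 high), then the lever. Starts latched, 40 to 90 mm off the plaque
- jaw_pad (a point): centre of the face of the jaw's cork pad, 24 mm above the bar; axes as jaw
- jaw_grip (a point): where to grip jaw and lever together, from above, fingers closing along y; 50 mm above the bar (100 mm above the bench); axes as jaw. Lever squeezed: lug's front face at y +10.5 mm, lever's back at -10.5 mm. Lever free: lever's back at -23 mm (-30 at its top). 38 mm are free for a finger between lug and face plate; behind the lever all is free
- lever (a joint): steel release lever behind the lug, a paddle 26 mm wide, 6 mm thick, reaching 73 mm above the bar, leaning back. rad: 0 = catch fully down in a notch; about 0.13 = catch resting on the bar's top between notches; 0.28 = squeezed against its stop, catch 5 mm clear of the bar. A spring returns it: 2.5 N at the paddle to start, 5 N fully squeezed
- catch (a point): lower end of the lever's catch, 112 mm behind the pad's face, 5 mm long along the bar. In a notch it locks the jaw both ways but for 2.5 mm of play; under side load it is hard to lift. Resting on the bar's top it lets the jaw slide at about 6.5 N in all, until it drops into the next notch and locks
- plaque: terracotta relief plaque with a rosette and a raised rim, broken across and dry-fitted, 170 (x) x 140 (y) x 35 mm, about 1.9 kg, lying loose on the battens; origin at the centre of its underside, 53 mm above the bench. It starts to shift at some 10 N
- plaque_edge (a point): middle of the plaque's side that faces the jaw, half-way up (18 mm above its underside); the gap to close is the distance from jaw_pad to this point along the jaw's y axis
- jar: glass jar with brass lid, 72 mm across, 95 mm tall, on the bench beyond the board; origin at the centre of its underside; bystander
- pot: small pot with white lid, 56 mm across, 62 mm tall, on the bench past the board's end behind the jaw; origin at the centre of its underside; bystander
- solvent: bottle with blue cap, 54 mm across, 115 mm tall, on the bench beyond the board; origin at the centre of its underside; bystander
- brush: brush 190 mm long lying on the bench on the robot's side of the board; origin under its middle; bystander
Mind the look-alikes: they are no part of the job. Of the things shaped like the plaque, the terracotta one is meant.

How it is judged:
On the way, in this order (a step that is already met when the one before it is completed fails the run):
1. the release lever is squeezed, lifting the catch clear of its notch (value of joint lever above 0.18 rad), for 0.2 s.
2. the jaw is within 30 mm of the plaque with the lever still held squeezed (value of joint lever above 0.15 rad and y of plaque_edge in the frame of jaw_pad below 0.03 m), for 0.1 s.
At the end, for the whole second after the job is handed in: The lever is let go and the catch is fully down in a notch (lever below 0.06 rad), the jaw's pad stands no more than 21 mm from the plaque's side, the jaw is at rest, and the plaque lies within 4 mm of where it was (value of joint lever below 0.06 rad and y of plaque_edge in the frame of jaw_pad between -0.003 and 0.021 m and linear speed of jaw below 0.005 m/s and distance of plaque from where it was at the start of the episode below 0.004 m); the robot touches nothing.
It fails at once if the jaw presses on the plaque with more than 15 N (contact force between jaw and plaque above 15 N).
It fails at once if the jaw is forced against its catch: more than 15 N between the catch and the bar (contact force between jaw and board above 15 N).
It fails at once if the plaque is shifted by more than 4 mm (distance of plaque from where it was at the start of the episode above 0.004 m).
It fails at once if a bystander is moved by more than 20 mm (distance of any of jar, pot, solvent, brush from where it was at the start of the episode above 0.02 m).
It also fails if it takes over 43 s, if anything falls off the work surface, if the arm or the gripper's body presses on something with over 40 N, if the wrist force passes 120 N, or if a joint passes its speed limit or range.

## Working session

There is one attempt and no reset: what is moved stays moved. The work goes in short steps, Python scripts to look and compute and a tool call to move; the robot and the scene stay as the last step left them, time stands still between calls to the robot, and variables do not carry over. Pictures are saved under pics/ and viewed, at most 10 in all, crops included, and the job is handed in when it is done.

Besides the shell and the picture viewer there is one more tool, called after ">>>" by a JSON object that holds its "op" and its "data", one argument or row to a line. step_arm: Moves the arm, as the interface text tells. Scaled input: -1 to 1 covers 500 mm each way for a shift and 30 degrees each way for a turn. Its arguments: {"type":"object","properties":{"series":{"type":"array","items":{"type":"object","properties":{"grip":{"type":"number"},"x":{"type":"number","minimum":-1,"maximum":1},"y":{"type":"number","minimum":-1,"maximum":1},"z":{"type":"number","minimum":-1,"maximum":1},"ax":{"type":"number","minimum":-1,"maximum":1},"ay":{"type":"number","minimum":-1,"maximum":1},"az":{"type":"number","minimum":-1,"maximum":1}}}},"force":{"type":"number"}},"required":["series"]}

```bash
mkdir -p pics; ls
python3 - <<'E'
from workcell import bot, imaging
import cv2,pickle
for n in("scene","top"):
    c=imaging.read_camera(n); pickle.dump(c,open(n+".pkl","wb"))
    cv2.imwrite(f"pics/{n}0.png",c["img"][:,:,::-1]); print(n,c["fx"],c["cx"],c["cy"],c["R"],c["t"])
s=bot.read_state();print(s)
E
```

```text
pics
scene 470.7450371241123 327.3480226871563 203.77689720021152 [[-5.23268388e-01  8.52167675e-01 -6.68571144e-04]
 [ 6.25671485e-01  3.83656891e-01 -6.79222042e-01]
 [-5.78554567e-01 -3.55833729e-01 -7.33932538e-01]] [ 0.26274814 -0.24904133  1.52387156]
top 373.6436104517711 317.9618983600235 195.67052234243792 [[ 0.00626742 -0.99959602 -0.02772214]
 [-0.99902835 -0.00504964 -0.04378195]
 [ 0.04362427  0.0279696  -0.99865641]] [0.00340964 0.49631842 0.93401424]
{'time': 0.1, 'q': array([ 1.10610670e+00,  2.64705438e-01,  1.60524539e+00, -1.12476055e-05,
        1.27369343e+00, -3.68685477e-02]), 'joint_vel': array([ 1.85132981e-04, -1.43974844e-03, -3.69870240e-03,  1.56178442e-03,
       -2.04214392e-03,  6.20483778e-05]), 'joint_torque': array([-9.50588801e-04, -5.16705358e+01, -3.68591845e+01, -1.35414543e-04,
        6.27815942e-03, -1.94379390e-05]), 'tool_pos': array([0.2797394 , 0.61357835, 0.23006361]), 'tcp_rot': array([-0.66679521, -3.06950249,  0.00312554]), 'wrist_force': array([0.54805228, 0.34368257, 0.03037701]), 'torque': array([ 0.01747439, -0.02689852,  0.00516495]), 'grip_force': 0.0, 'width': 0.9996624684088281}
```

View pics/scene0.png

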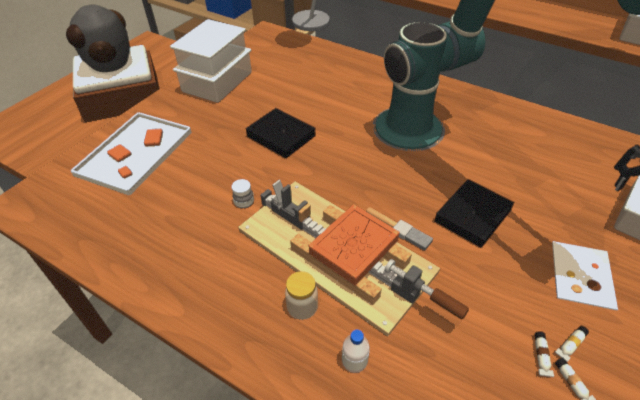

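View pics/top0.png

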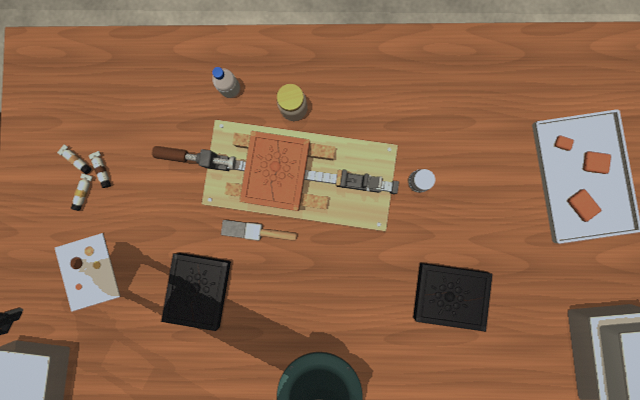

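The scene view shows the terracotta plaque at (353,242), sliding jaw at (290,205), pot at (242,192), jar at (300,295) and solvent at (355,350). In the top view the plaque is at (275,170), the jaw at (355,180) and the brush at (260,230).

Look-alikes in the top view: black slabs at (197,290) and (452,297), the screw head at (208,158), and terracotta shards at (598,162). I choose the terracotta plaque at (275,170) and the jaw at (355,180), and will check them in one crop.

```bash
cat > h.py <<'E'
import numpy as np,cv2,pickle
def load(n): return pickle.load(open(n+".pkl","rb"))
def ray(c,uv,z):
    d=c["R"].T@np.array([(uv[0]-c["cx"])/c["fx"],(uv[1]-c["cy"])/c["fy"],1]); o=-c["R"].T@c["t"]
    return o+d*(z-o[2])/d[2]
def proj(c,X):
    p=c["R"]@np.asarray(X,float)+c["t"]; return np.array([c["fx"]*p[0]/p[2]+c["cx"],c["fy"]*p[1]/p[2]+c["cy"]])
E
python3 - <<'E'
from h import *
t,s=load("top"),load("scene")
def box(c,lo,hi,roi,name,z):
    h=cv2.cvtColor(c["img"],cv2.COLOR_RGB2HSV); m=cv2.inRange(h,lo,hi); k=np.zeros_like(m); x0,y0,x1,y1=roi;k[y0:y1,x0:x1]=m[y0:y1,x0:x1]
    k=cv2.morphologyEx(k,cv2.MORPH_CLOSE,np.ones((3,3)))
    q=max(cv2.findContours(k,cv2.RETR_EXTERNAL,cv2.CHAIN_APPROX_NONE)[0],key=cv2.contourArea)
    hull=cv2.convexHull(q)[:,0]
    P=np.array([ray(c,p,z)[:2] for p in hull],np.float32)
    r=cv2.minAreaRect(P); print(name,r,cv2.boxPoints(r).round(4).tolist())
for px in [(275,140),(300,170),(225,130),(380,200),(220,110)]: print(px,cv2.cvtColor(t["img"],cv2.COLOR_RGB2HSV)[px[1],px[0]])
box(t,(18,60,120),(35,255,255),(195,112,405,240),"board",.018)
box(t,(3,100,80),(10,255,255),(238,128,312,213),"plaque",.088)
a=cv2.resize(t["img"][135:215,300:440],None,fx=5,fy=5,interpolation=cv2.INTER_CUBIC)[:300]
a=cv2.resize(t["img"][150:205,300:440],None,fx=5.5,fy=5.5,interpolation=cv2.INTER_CUBIC)
b=cv2.resize(s["img"][175:245,240:380],None,fx=5.5,fy=4,interpolation=cv2.INTER_CUBIC)
b=cv2.resize(s["img"][172:246,240:380],None,fx=4,fy=4,interpolation=cv2.INTER_CUBIC)
W=np.zeros((600,780,3),np.uint8);W[:a.shape[0],:a.shape[1]]=a;W[303:599,:560]=b
print(a.shape,b.shape);cv2.imwrite("pics/crop.png",W[:,:,::-1])
E
```

```text
(275, 140) [  9 152 138]
(300, 170) [ 10 144 173]
(225, 130) [ 34  73 185]
(380, 200) [ 29  73 177]
(220, 110) [ 11 145 153]
board ((0.5007287859916687, 0.06134063005447388), (0.46885204315185547, 0.11929675191640854), 81.94500732421875) [[0.40880000591278076, -0.1624000072479248], [0.5268999934196472, -0.17910000681877136], [0.5925999879837036, 0.2851000130176544], [0.47450000047683716, 0.301800012588501]]
plaque ((0.5512231588363647, 0.10590790957212448), (0.1393105685710907, 0.16666379570960999), 81.3884506225586) [[0.45840001106262207, 0.0494999997317791], [0.623199999332428, 0.02459999918937683], [0.6439999938011169, 0.1623000055551529], [0.47929999232292175, 0.18729999661445618]]
(302, 770, 3) (296, 560, 3)
```

View pics/crop.png

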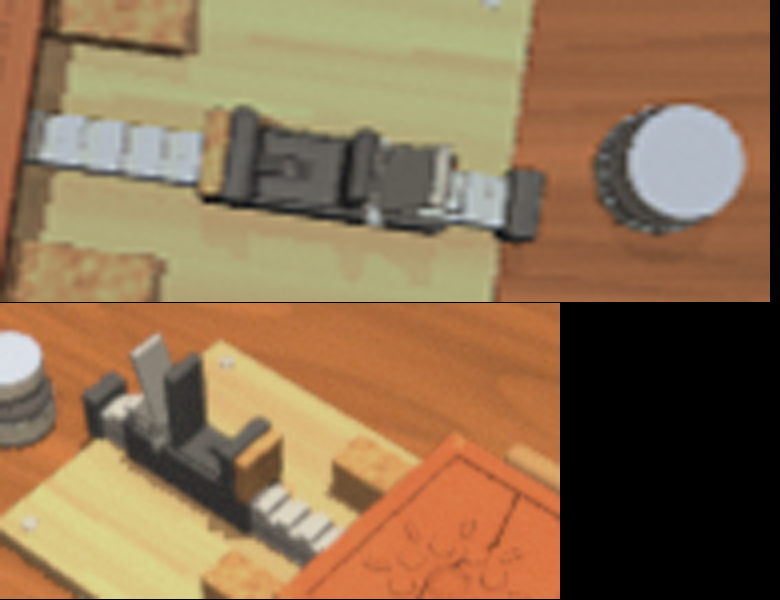

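The crop confirms the choice. The pad face is at crop x≈203, the lug at x≈350–380 and the lever's light top at x≈440. Notches on the bar show at x≈80/125/163. In the scene part, the lug top is at (185,360) and the lever top at (148,345).

Run:
```python
from h import *
from scipy.spatial.transform import Rotation as Ro
t,s=load("top"),load("scene")
h=cv2.cvtColor(t["img"],cv2.COLOR_RGB2HSV); m=cv2.inRange(h,(18,60,120),(38,255,255)); k=np.zeros_like(m);k[112:240,195:405]=m[112:240,195:405]
k[:118,270:312]=0
cs=[c for c in cv2.findContours(k,cv2.RETR_EXTERNAL,cv2.CHAIN_APPROX_NONE)[0] if cv2.contourArea(c)>300]
hull=cv2.convexHull(np.vstack(cs))[:,0]
r=cv2.minAreaRect(np.array([ray(t,p,.018)[:2] for p in hull],np.float32)); print(r)
T=lambda x,y:(300+(x+.5)/5.5-.5,150+(y+.5)/5.5-.5)
S=lambda x,y:(240+(x+.5)/4-.5,172+(y-303+.5)/4-.5)
a=np.radians(81.7); u=np.array([np.cos(a),np.sin(a)]); v=np.array([u[1],-u[0]]) # v = jaw +x
O=np.array(r[0])
f=lambda P:(np.round([(P[:2]-O)@v*1e3,(P[:2]-O)@u*1e3],1),P.round(4))
for n,p,z in [("bar near",T(120,148),.05),("bar tail",T(480,199),.05),("n1",T(80,142),.05),("n2",T(125,148),.05),("n3",T(163,152),.05),
 ("padtop a",T(207,108),.094),("padtop b",T(200,198),.094),("lug front a",T(357,130),.126),("lug back b",T(375,195),.126),("lug mid",T(367,165),.126),("lever top",T(443,182),.123)]: print(n,np.round(p,1),*f(ray(t,p,z)))
for n,p,z in [("lug",S(187,362),.126),("lever",S(148,343),.123),("plaque near corner",S(452,440),.088)]: print(n,np.round(p,1),*f(ray(s,p,z)))
st=[-0.66679521,-3.06950249,0.00312554]
print(Ro.from_rotvec(st).as_matrix().round(4))
print("pl",*f(np.array([.5408,.0371,.088])))
```

```text
((0.5496695637702942, 0.05447426438331604), (0.46914008259773254, 0.21858014166355133), 82.04052734375)
bar near [321.4 176.5] [ -0.1 -58. ] [ 0.5412 -0.003   0.05  ]
bar tail [386.9 185.8] [   1.1 -217.8] [ 0.5193 -0.1612  0.05  ]
n1 [314.1 175.4] [ -0.  -40.2] [0.5438 0.0147 0.05  ]
n2 [322.3 176.5] [  0.3 -60.2] [ 0.5412 -0.0052  0.05  ]
n3 [329.2 177.2] [  1.  -77.1] [ 0.5395 -0.022   0.05  ]
padtop a [337.2 169.2] [ 18.  -93.1] [ 0.554  -0.0402  0.094 ]
padtop b [336.  185.6] [-19.9 -95.8] [ 0.5161 -0.0375  0.094 ]
lug front a [364.5 173.2] [  14.3 -154. ] [ 0.5416 -0.1     0.126 ]
lug back b [367.8 185. ] [ -10.6 -165. ] [ 0.5154 -0.1072  0.126 ]
lug mid [366.3 179.6] [   0.9 -160. ] [ 0.5275 -0.104   0.126 ]
lever top [380.1 182.7] [  -1.1 -191.6] [ 0.521  -0.1349  0.123 ]
lug [286.4 186.4] [   2. -158.] [ 0.5288 -0.1022  0.126 ]
lever [276.6 181.6] [   3.3 -190.4] [ 0.5255 -0.1345  0.123 ]
plaque near corner [352.6 205.9] [-79.6 -12.6] [0.4691 0.0535 0.088 ]
[[-9.099e-01  4.149e-01 -9.000e-04]
 [ 4.149e-01  9.099e-01 -1.800e-03]
 [ 1.000e-04 -2.100e-03 -1.000e+00]]
pl [ -6.3 -18.5] [0.5408 0.0371 0.088 ]
```

>>> {"op": "step_arm", "data": {
  "series": [
    {"x": -0.526, "y": -0.559, "z": 0, "grip": -0.41},
    {"x": -0.526, "y": -0.559, "z": 0, "grip": -0.41},
    {"x": -0.526, "y": -0.559, "z": 0, "grip": -0.41},
    {"x": -0.526, "y": -0.559, "z": 0, "grip": -0.41},
    {"x": -0.526, "y": -0.559, "z": 0, "grip": -0.41},
    {"x": -0.526, "y": -0.559, "z": 0, "grip": -0.41},
    {"x": -0.526, "y": -0.559, "z": 0, "grip": -0.41},
    {"x": -0.526, "y": -0.559, "z": 0, "grip": -0.41},
    {"x": -0.526, "y": -0.559, "z": 0, "grip": -0.41}
  ],
  "force": 20
}}

```text
validation failed for argument at $.se...
```

Run:
```python
from h import *
O=np.array([.5497,.0545]);a=np.radians(82.04);u=np.array([np.cos(a),np.sin(a)]);v=np.array([u[1],-u[0]])
for n in("top","scene"):
    c=load(n);g=cv2.cvtColor(c["img"],cv2.COLOR_RGB2GRAY).astype(np.float32)
    ys=np.arange(-96,-16,1.)
    L=[]
    for x in(-6,-3,0,3,6):
        P=np.array([proj(c,[*(O+u*y/1e3+v*x/1e3),.05]) for y in ys],np.float32)
        L.append(cv2.remap(g,P[:,:1],P[:,1:],cv2.INTER_CUBIC)[:,0])
    m=np.mean(L,0); print(n); print(' '.join(f"{int(y)}:{q:.0f}" for y,q in zip(ys,m)))
```

```text
top
-96:143 -95:143 -94:150 -93:161 -92:174 -91:184 -90:189 -89:188 -88:186 -87:185 -86:184 -85:184 -84:184 -83:185 -82:186 -81:185 -80:179 -79:172 -78:167 -77:166 -76:169 -75:177 -74:185 -73:187 -72:187 -71:186 -70:186 -69:186 -68:186 -67:185 -66:186 -65:187 -64:186 -63:179 -62:169 -61:160 -60:155 -59:157 -58:168 -57:180 -56:188 -55:188 -54:186 -53:186 -52:186 -51:186 -50:186 -49:185 -48:185 -47:186 -46:186 -45:186 -44:184 -43:179 -42:176 -41:174 -40:175 -39:178 -38:182 -37:186 -36:187 -35:186 -34:186 -33:186 -32:185 -31:184 -30:184 -29:186 -28:188 -27:186 -26:179 -25:166 -24:147 -23:128 -22:116 -21:113 -20:114 -19:110 -18:99 -17:83
scene
-96:152 -95:173 -94:190 -93:201 -92:207 -91:209 -90:211 -89:211 -88:207 -87:198 -86:183 -85:164 -84:150 -83:146 -82:154 -81:170 -80:188 -79:200 -78:206 -77:209 -76:210 -75:211 -74:211 -73:212 -72:213 -71:213 -70:209 -69:199 -68:184 -67:167 -66:155 -65:153 -64:161 -63:176 -62:190 -61:201 -60:207 -59:210 -58:211 -57:211 -56:211 -55:212 -54:213 -53:213 -52:209 -51:199 -50:183 -49:164 -48:151 -47:149 -46:159 -45:176 -44:191 -43:202 -42:207 -41:208 -40:204 -39:195 -38:183 -37:169 -36:158 -35:150 -34:145 -33:143 -32:143 -31:144 -30:144 -29:145 -28:145 -27:144 -26:141 -25:134 -24:127 -23:123 -22:123 -21:129 -20:136 -19:141 -18:144 -17:145
```

The notch pitch comes out at ≈18.0 mm, and the gap at ≈75 mm, so four notches (72 mm) looks right. The move was rejected, so I'll retry with one minimal row to see what it accepts.

>>> {"op": "step_arm", "data": {
  "series": [
    {"x": -0.1, "y": -0.1, "z": 0.0, "ax": 0.0, "ay": 0.0, "az": 0.0, "grip": -0.41}
  ],
  "force": 20
}}

```text
time: 0.2
tool_pos: [0.296, 0.5704, 0.2298]
tcp_rot: [-0.66, -3.07, -0.002]
wrist_force: [0.9, -1.1, 0.2]
width: 0.857
grip_force: 0.0
```

>>> {"op": "step_arm", "data": {
  "series": [
    {"x": -0.93, "y": -0.99, "z": 0.0, "ax": 0.0, "ay": 0.0, "az": -0.552, "grip": -0.41},
    {"x": -0.93, "y": -0.99, "z": 0.0, "ax": 0.0, "ay": 0.0, "az": -0.552, "grip": -0.41},
    {"x": -0.93, "y": -0.99, "z": 0.0, "ax": 0.0, "ay": 0.0, "az": -0.552, "grip": -0.41},
    {"x": -0.93, "y": -0.99, "z": 0.0, "ax": 0.0, "ay": 0.0, "az": -0.552, "grip": -0.41},
    {"x": -0.93, "y": -0.99, "z": 0.0, "ax": 0.0, "ay": 0.0, "az": -0.552, "grip": -0.41},
    {"x": -0.93, "y": -0.99, "z": 0.0, "ax": 0.0, "ay": 0.0, "az": -0.552, "grip": -0.41},
    {"x": -0.93, "y": -0.99, "z": 0.0, "ax": 0.0, "ay": 0.0, "az": -0.552, "grip": -0.41},
    {"x": -0.93, "y": -0.99, "z": 0.0, "ax": 0.0, "ay": 0.0, "az": -0.552, "grip": -0.41},
    {"x": -0.93, "y": -0.99, "z": 0.0, "ax": 0.0, "ay": 0.0, "az": -0.552, "grip": -0.41},
    {"x": -0.93, "y": -0.99, "z": 0.0, "ax": 0.0, "ay": 0.0, "az": -0.552, "grip": -0.41},
    {"x": -0.93, "y": -0.99, "z": 0.0, "ax": 0.0, "ay": 0.0, "az": -0.552, "grip": -0.41},
    {"x": -0.93, "y": -0.99, "z": 0.0, "ax": 0.0, "ay": 0.0, "az": -0.552, "grip": -0.41}
  ]
}}

```text
time: 1.4
tool_pos: [0.4898, -0.003, 0.2311]
tcp_rot: [0.218, 3.134, 0.0]
wrist_force: [0.7, 0.3, 0.4]
width: 0.708
grip_force: 0.0
```

```bash
cat >> h.py <<'E'
O=np.array([.5497,.0545]);a=np.radians(82.04);u=np.array([np.cos(a),np.sin(a)]);v=np.array([u[1],-u[0]])
from scipy.spatial.transform import Rotation as Ro
def go(x,y,z):
    "normalised tool shift from the measured pose to bar coordinates x,y (mm), world z, and turn to yaw 82.04"
    from workcell import bot
    s=bot.read_state(); R=Ro.from_rotvec(s["tcp_rot"]).as_matrix(); p=s["tool_pos"]
    T=np.array([*(O+v*x/1e3+u*y/1e3),z]); Rt=np.array([[-u[1],u[0],0],[u[0],u[1],0],[0,0,-1]]).T
    print("t",round(s["time"],2),"bar xy",((p[:2]-O)@v*1e3).round(1),((p[:2]-O)@u*1e3).round(1),"z",p[2].round(4),"F",((s["wrist_force"][:2])@u).round(2),s["wrist_force"].round(2),"w",round(s["width"]*85,1),"gf",s["grip_force"])
    print("shift",(R.T@(T-p)/.5).round(4),"turn",(Ro.from_matrix(R.T@Rt).as_rotvec()/np.radians(30)).round(4))
E
python3 -c "
from h import *
go(0,-169.5,.15)"
```

```text
t 1.4 bar xy -51.3 -65.3 z 0.2311 F 0.44 [0.67 0.35 0.39] w 60.2 gf 0.0
shift [-0.1027 -0.2085  0.1622] turn [ 0.0004  0.     -0.0001]
```

>>> {"op": "step_arm", "data": {
  "series": [
    {"x": -0.103, "y": -0.209, "z": 0.0, "ax": 0.0, "ay": 0.0, "az": 0.0, "grip": -0.41},
    {"x": -0.103, "y": -0.209, "z": 0.0, "ax": 0.0, "ay": 0.0, "az": 0.0, "grip": -0.41},
    {"x": -0.103, "y": -0.209, "z": 0.05, "ax": 0.0, "ay": 0.0, "az": 0.0, "grip": -0.41},
    {"x": -0.103, "y": -0.209, "z": 0.16, "ax": 0.0, "ay": 0.0, "az": 0.0, "grip": -0.41},
    {"x": -0.103, "y": -0.209, "z": 0.16, "ax": 0.0, "ay": 0.0, "az": 0.0, "grip": -0.41},
    {"x": -0.103, "y": -0.209, "z": 0.16, "ax": 0.0, "ay": 0.0, "az": 0.0, "grip": -0.41}
  ]
}}

```text
time: 2.0
tool_pos: [0.5244, -0.1111, 0.1493]
tcp_rot: [-0.218, -3.129, -0.002]
wrist_force: [0.9, 0.8, 1.0]
width: 0.703
grip_force: 0.0
```

Run:
```python
from h import *
from workcell import imaging
go(0,-169.5,.085)
c=imaging.read_camera("scene");pickle.dump(c,open("s1.pkl","wb"))
cv2.imwrite("pics/s1.png",cv2.resize(c["img"][140:250,220:360],None,fx=5,fy=5,interpolation=cv2.INTER_CUBIC)[:,:,::-1])
```

```text
t 2.0 bar xy -2.1 -167.5 z 0.1493 F 0.94 [0.85 0.83 1.  ] w 59.8 gf 0.0
shift [-0.005  -0.0041  0.1285] turn [ 0.0014 -0.0105  0.0001]
```

View pics/s1.png

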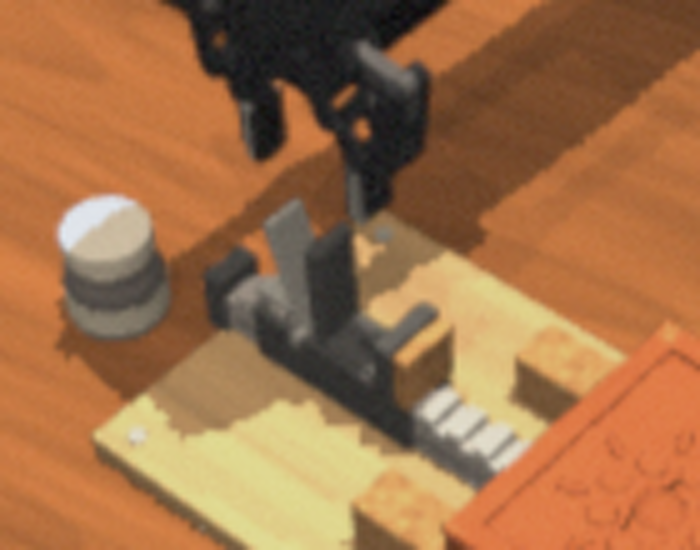

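The fingers straddle the lug and lever: front tip at crop (365,215), rear tip at (262,155), lug top at (335,230), lever top at (290,205). Going down.

>>> {"op": "step_arm", "data": {
  "series": [
    {"x": 0.0, "y": 0.0, "z": 0.0, "ax": 0.0, "ay": 0.0, "az": 0.0, "grip": -0.41},
    {"x": 0.0, "y": 0.0, "z": 0.04, "ax": 0.0, "ay": 0.0, "az": 0.0, "grip": -0.41},
    {"x": 0.0, "y": 0.0, "z": 0.08, "ax": 0.0, "ay": 0.0, "az": 0.0, "grip": -0.41},
    {"x": 0.0, "y": 0.0, "z": 0.13, "ax": 0.0, "ay": 0.0, "az": 0.0, "grip": -0.41},
    {"x": 0.0, "y": 0.0, "z": 0.13, "ax": 0.0, "ay": 0.0, "az": 0.0, "grip": -0.41},
    {"x": 0.0, "y": 0.0, "z": 0.13, "ax": 0.0, "ay": 0.0, "az": 0.0, "grip": -0.41}
  ]
}}

```text
time: 2.65
tool_pos: [0.5275, -0.1115, 0.088]
tcp_rot: [0.216, 3.132, -0.001]
wrist_force: [-0.1, -0.9, 0.2]
width: 0.706
grip_force: 0.0
```

```bash
python3 -c "
from h import *
go(0,-164.5,.085)"
```

```text
t 2.65 bar xy 1.0 -167.5 z 0.088 F -0.91 [-0.15 -0.9   0.22] w 60.0 gf 0.0
shift [0.002  0.0059 0.006 ] turn [-0.0005  0.0037  0.0018]
```

>>> {"op": "step_arm", "data": {
  "series": [
    {"x": 0.0, "y": 0.006, "z": 0.006, "ax": 0.0, "ay": 0.0, "az": 0.0, "grip": -0.2},
    {"x": 0.0, "y": 0.006, "z": 0.006, "ax": 0.0, "ay": 0.0, "az": 0.0, "grip": -0.1},
    {"x": 0.0, "y": 0.006, "z": 0.006, "ax": 0.0, "ay": 0.0, "az": 0.0, "grip": -0.1}
  ]
}}

```text
time: 2.95
tool_pos: [0.5284, -0.1093, 0.085]
tcp_rot: [0.217, 3.131, -0.002]
wrist_force: [0.8, -3.5, 0.5]
width: 0.546
grip_force: 1.3
```

```bash
python3 -c "
from h import *
go(0,-164.5,.085)"
```

```text
t 2.95 bar xy 1.6 -165.1 z 0.085 F -3.38 [ 0.82 -3.53  0.53] w 46.4 gf 1.255045859143138
shift [ 0.0031  0.0013 -0.    ] turn [-0.0018  0.0067  0.001 ]
```

>>> {"op": "step_arm", "data": {
  "series": [
    {"x": 0.0, "y": 0.0, "z": 0.0, "ax": 0.0, "ay": 0.0, "az": 0.0, "grip": 0.0},
    {"x": 0.0, "y": 0.0, "z": 0.0, "ax": 0.0, "ay": 0.0, "az": 0.0, "grip": 0.1},
    {"x": 0.0, "y": 0.0, "z": 0.0, "ax": 0.0, "ay": 0.0, "az": 0.0, "grip": 0.1}
  ]
}}

```text
time: 3.25
tool_pos: [0.5269, -0.1089, 0.0834]
tcp_rot: [0.218, 3.134, -0.0]
wrist_force: [0.1, -1.9, 1.6]
width: 0.453
grip_force: 1.3
```

```bash
python3 -c "
from h import *
go(0,-164.5,.085)"
```

```text
t 3.25 bar xy 0.1 -165.0 z 0.0834 F -1.88 [ 0.07 -1.91  1.61] w 38.5 gf 1.2821546767372638
shift [ 0.0002  0.0009 -0.0031] turn [-0.0004  0.0005  0.0001]
```

>>> {"op": "step_arm", "data": {
  "series": [
    {"x": 0.0, "y": 0.0, "z": 0.0, "ax": 0.0, "ay": 0.0, "az": 0.0, "grip": 0.2},
    {"x": 0.0, "y": 0.0, "z": 0.0, "ax": 0.0, "ay": 0.0, "az": 0.0, "grip": 0.29},
    {"x": 0.0, "y": 0.0, "z": 0.0, "ax": 0.0, "ay": 0.0, "az": 0.0, "grip": 0.29}
  ]
}}

```text
time: 3.55
tool_pos: [0.5267, -0.1087, 0.0832]
tcp_rot: [-0.218, -3.134, 0.0]
wrist_force: [0.1, -3.8, 3.6]
width: 0.357
grip_force: 1.5
```

```bash
python3 -c "
from h import *
go(0,-164.5,.085)"
```

```text
t 3.55 bar xy -0.2 -164.8 z 0.0832 F -3.75 [ 0.1  -3.8   3.57] w 30.3 gf 1.5079055941896513
shift [-0.0003  0.0007 -0.0036] turn [-0.0003 -0.0006  0.0003]
```

>>> {"op": "step_arm", "data": {
  "series": [
    {"x": 0.0, "y": 0.0, "z": 0.0, "ax": 0.0, "ay": 0.0, "az": 0.0, "grip": 0.37},
    {"x": 0.0, "y": 0.0, "z": 0.0, "ax": 0.0, "ay": 0.0, "az": 0.0, "grip": 0.44},
    {"x": 0.0, "y": 0.0, "z": 0.0, "ax": 0.0, "ay": 0.0, "az": 0.0, "grip": 0.44}
  ]
}}

```text
time: 3.85
tool_pos: [0.5268, -0.1087, 0.0833]
tcp_rot: [-0.218, -3.134, 0.0]
wrist_force: [-0.3, -3.5, 3.1]
width: 0.278
grip_force: 1.7
```

```bash
python3 -c "
from h import *
go(0,-164.5,.085)"
```

```text
t 3.85 bar xy -0.1 -164.8 z 0.0833 F -3.54 [-0.26 -3.54  3.06] w 23.7 gf 1.6897613927721977
shift [-0.0002  0.0006 -0.0034] turn [-0.0002 -0.0003  0.0003]
```

>>> {"op": "step_arm", "data": {
  "series": [
    {"x": 0.0, "y": 0.0, "z": 0.0, "ax": 0.0, "ay": 0.0, "az": 0.0, "grip": 0.48},
    {"x": 0.0, "y": 0.0, "z": 0.0, "ax": 0.0, "ay": 0.0, "az": 0.0, "grip": 0.52},
    {"x": 0.0, "y": 0.0, "z": 0.0, "ax": 0.0, "ay": 0.0, "az": 0.0, "grip": 0.52}
  ],
  "force": 20
}}

```text
time: 4.15
tool_pos: [0.5268, -0.1086, 0.0833]
tcp_rot: [-0.218, -3.134, 0.0]
wrist_force: [-0.3, -3.1, 3.2]
width: 0.241
grip_force: 9.8
```

```bash
python3 -c "
from h import *
go(0,-164.5,.085)"
```

```text
t 4.15 bar xy -0.0 -164.7 z 0.0833 F -3.15 [-0.3  -3.14  3.16] w 20.5 gf 9.83329027891159
shift [-0.0001  0.0004 -0.0033] turn [-0.0001 -0.0001  0.0006]
```

>>> {"op": "step_arm", "data": {
  "series": [
    {"x": 0.0, "y": 0.0, "z": 0.0, "ax": 0.0, "ay": 0.0, "az": 0.0, "grip": 0.6},
    {"x": 0.0, "y": 0.0, "z": 0.0, "ax": 0.0, "ay": 0.0, "az": 0.0, "grip": 0.6},
    {"x": 0.0, "y": 0.0, "z": 0.0, "ax": 0.0, "ay": 0.0, "az": 0.0, "grip": 0.6},
    {"x": 0.0, "y": 0.003, "z": 0.0, "ax": 0.0, "ay": 0.0, "az": 0.0, "grip": 0.6},
    {"x": 0.0, "y": 0.008, "z": 0.0, "ax": 0.0, "ay": 0.0, "az": 0.0, "grip": 0.6},
    {"x": 0.0, "y": 0.016, "z": 0.0, "ax": 0.0, "ay": 0.0, "az": 0.0, "grip": 0.6},
    {"x": 0.0, "y": 0.024, "z": 0.0, "ax": 0.0, "ay": 0.0, "az": 0.0, "grip": 0.6},
    {"x": 0.0, "y": 0.032, "z": 0.0, "ax": 0.0, "ay": 0.0, "az": 0.0, "grip": 0.6},
    {"x": 0.0, "y": 0.04, "z": 0.0, "ax": 0.0, "ay": 0.0, "az": 0.0, "grip": 0.6},
    {"x": 0.0, "y": 0.04, "z": 0.0, "ax": 0.0, "ay": 0.0, "az": 0.0, "grip": 0.6}
  ]
}}

```text
time: 5.15
tool_pos: [0.5297, -0.088, 0.0833]
tcp_rot: [-0.217, -3.134, -0.001]
wrist_force: [-2.0, -0.9, 4.9]
width: 0.236
grip_force: 21.7
```

```bash
python3 -c "
from h import *
go(0,-98.7,.085)"
```

```text
t 5.15 bar xy -0.1 -143.9 z 0.0833 F -1.21 [-1.98 -0.94  4.85] w 20.1 gf 21.652060747146606
shift [-0.0002  0.0904 -0.0032] turn [ 0.0012 -0.0001  0.001 ]
```

>>> {"op": "step_arm", "data": {
  "series": [
    {"x": 0.0, "y": 0.008, "z": 0.0, "ax": 0.0, "ay": 0.0, "az": 0.0, "grip": 0.6},
    {"x": 0.0, "y": 0.02, "z": 0.0, "ax": 0.0, "ay": 0.0, "az": 0.0, "grip": 0.6},
    {"x": 0.0, "y": 0.032, "z": 0.0, "ax": 0.0, "ay": 0.0, "az": 0.0, "grip": 0.6},
    {"x": 0.0, "y": 0.044, "z": 0.0, "ax": 0.0, "ay": 0.0, "az": 0.0, "grip": 0.6},
    {"x": 0.0, "y": 0.056, "z": 0.0, "ax": 0.0, "ay": 0.0, "az": 0.0, "grip": 0.6},
    {"x": 0.0, "y": 0.068, "z": 0.0, "ax": 0.0, "ay": 0.0, "az": 0.0, "grip": 0.6},
    {"x": 0.0, "y": 0.078, "z": 0.0, "ax": 0.0, "ay": 0.0, "az": 0.0, "grip": 0.6},
    {"x": 0.0, "y": 0.085, "z": 0.0, "ax": 0.0, "ay": 0.0, "az": 0.0, "grip": 0.6},
    {"x": 0.0, "y": 0.088, "z": 0.0, "ax": 0.0, "ay": 0.0, "az": 0.0, "grip": 0.6},
    {"x": 0.0, "y": 0.088, "z": 0.0, "ax": 0.0, "ay": 0.0, "az": 0.0, "grip": 0.6}
  ]
}}

```text
time: 6.15
tool_pos: [0.5358, -0.0447, 0.0833]
tcp_rot: [-0.217, -3.134, -0.001]
wrist_force: [-1.8, -3.5, 5.1]
width: 0.243
grip_force: 21.2
```

Run:
```python
from h import *
from workcell import imaging
go(0,-92.7,.085)
A=[]
for n in("scene","top"):
    c=imaging.read_camera(n);pickle.dump(c,open(n[0]+"2.pkl","wb"))
    r=c["img"][170:240,240:360] if n=="scene" else c["img"][150:205,270:390]
    A.append(cv2.resize(r,(600,r.shape[0]*5),interpolation=cv2.INTER_CUBIC)[:300])
cv2.imwrite("pics/c2.png",np.vstack(A)[:600,:,::-1])
```

```text
t 6.15 bar xy -0.1 -100.2 z 0.0833 F -3.67 [-1.75 -3.46  5.15] w 20.6 gf 21.185065805912018
shift [-0.0001  0.015  -0.0033] turn [ 0.0007 -0.0001  0.0009]
```

View pics/c2.png

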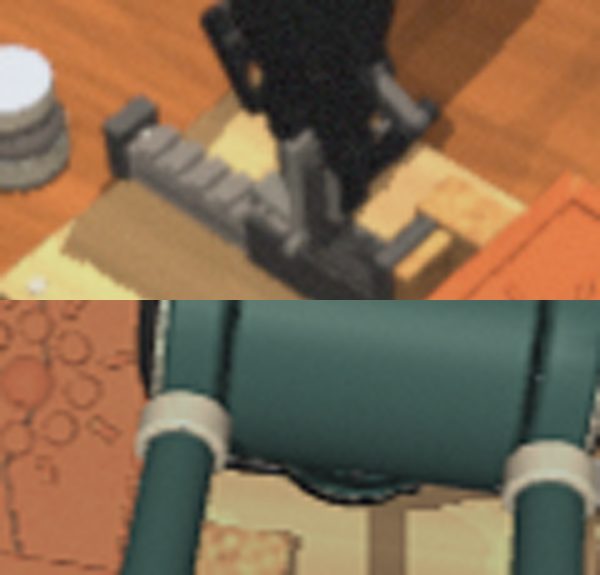

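The scene part shows the lever squeezed against the lug at (300,180), notches behind it, and the pad at (425,255) short of the plaque edge at (480,255). The top view is blocked by the arm. I'll creep forward and watch the force.

>>> {"op": "step_arm", "data": {
  "series": [
    {"x": 0.0, "y": 0.003, "z": 0.0, "ax": 0.0, "ay": 0.0, "az": 0.0, "grip": 0.6},
    {"x": 0.0, "y": 0.006, "z": 0.0, "ax": 0.0, "ay": 0.0, "az": 0.0, "grip": 0.6},
    {"x": 0.0, "y": 0.008, "z": 0.0, "ax": 0.0, "ay": 0.0, "az": 0.0, "grip": 0.6}
  ]
}}

```text
time: 6.55
tool_pos: [0.5362, -0.0412, 0.0834]
tcp_rot: [-0.217, -3.134, 0.0]
wrist_force: [-2.4, -3.8, 5.1]
width: 0.239
grip_force: 20.3
```

```bash
python3 -c "
from h import *
go(0,-92.7,.085)"
```

```text
t 6.55 bar xy -0.1 -96.6 z 0.0834 F -4.1 [-2.42 -3.81  5.06] w 20.3 gf 20.272972583770752
shift [-0.0002  0.0078 -0.0033] turn [-0.0002 -0.0002  0.0008]
```

>>> {"op": "step_arm", "data": {
  "series": [
    {"x": 0.0, "y": 0.002, "z": 0.0, "ax": 0.0, "ay": 0.0, "az": 0.0, "grip": 0.6},
    {"x": 0.0, "y": 0.003, "z": 0.0, "ax": 0.0, "ay": 0.0, "az": 0.0, "grip": 0.6}
  ]
}}

```text
time: 6.75
tool_pos: [0.5365, -0.0397, 0.0834]
tcp_rot: [0.218, 3.134, -0.0]
wrist_force: [-1.5, -3.7, 5.5]
width: 0.239
grip_force: 20.3
```

```bash
python3 -c "
from h import *
go(0,-92.7,.085)"
```

```text
t 6.75 bar xy -0.0 -95.1 z 0.0834 F -3.92 [-1.51 -3.74  5.49] w 20.3 gf 20.285527110099792
shift [-0.0001  0.0049 -0.0032] turn [-0.0002  0.      0.0006]
```

Free so far, with friction steady at about 4 N. Continuing in small steps.

>>> {"op": "step_arm", "data": {
  "series": [
    {"x": 0.0, "y": 0.001, "z": 0.0, "ax": 0.0, "ay": 0.0, "az": 0.0, "grip": 0.6},
    {"x": 0.0, "y": 0.002, "z": 0.0, "ax": 0.0, "ay": 0.0, "az": 0.0, "grip": 0.6}
  ]
}}

```text
time: 6.95
tool_pos: [0.5366, -0.0387, 0.0834]
tcp_rot: [-0.217, -3.134, 0.0]
wrist_force: [-2.5, -4.8, 4.4]
width: 0.235
grip_force: 20.3
```

>>> {"op": "step_arm", "data": {
  "series": [
    {"x": 0.0, "y": 0.001, "z": 0.0, "ax": 0.0, "ay": 0.0, "az": 0.0, "grip": 0.6},
    {"x": 0.0, "y": 0.002, "z": 0.0, "ax": 0.0, "ay": 0.0, "az": 0.0, "grip": 0.6}
  ]
}}

```text
time: 7.15
tool_pos: [0.5367, -0.0378, 0.0833]
tcp_rot: [-0.217, -3.134, 0.0]
wrist_force: [-1.8, -3.6, 5.0]
width: 0.238
grip_force: 20.3
```

```bash
python3 -c "
from h import *
go(0,-92.7,.085)"
```

```text
t 7.15 bar xy -0.1 -93.2 z 0.0833 F -3.8 [-1.79 -3.59  5.04] w 20.2 gf 20.26676595211029
shift [-0.0002  0.001  -0.0033] turn [-0.0002 -0.0002  0.0007]
```

>>> {"op": "step_arm", "data": {
  "series": [
    {"x": 0.0, "y": 0.001, "z": 0.0, "ax": 0.0, "ay": 0.0, "az": 0.0, "grip": 0.6},
    {"x": 0.0, "y": 0.001, "z": 0.0, "ax": 0.0, "ay": 0.0, "az": 0.0, "grip": 0.45},
    {"x": 0.0, "y": 0.001, "z": 0.0, "ax": 0.0, "ay": 0.0, "az": 0.0, "grip": 0.3},
    {"x": 0.0, "y": 0.001, "z": 0.0, "ax": 0.0, "ay": 0.0, "az": 0.0, "grip": 0.2},
    {"x": 0.0, "y": 0.001, "z": 0.0, "ax": 0.0, "ay": 0.0, "az": 0.0, "grip": 0.1},
    {"x": 0.0, "y": 0.001, "z": 0.0, "ax": 0.0, "ay": 0.0, "az": 0.0, "grip": 0.05},
    {"x": 0.0, "y": 0.001, "z": 0.0, "ax": 0.0, "ay": 0.0, "az": 0.0, "grip": 0.05},
    {"x": 0.0, "y": 0.001, "z": 0.0, "ax": 0.0, "ay": 0.0, "az": 0.0, "grip": 0.05}
  ]
}}

```text
time: 7.95
tool_pos: [0.5363, -0.0372, 0.0829]
tcp_rot: [-0.218, -3.133, -0.0]
wrist_force: [-0.9, -1.9, -1.6]
width: 0.475
grip_force: 1.2
```

```bash
python3 -c "
from h import *
from workcell import imaging
go(0,-92.7,.085)
c=imaging.read_camera('scene')
cv2.imwrite('pics/c3.png',cv2.resize(c['img'][160:240,260:370],None,fx=6,fy=6,interpolation=cv2.INTER_CUBIC)[:,:,::-1])"
```

```text
t 7.95 bar xy -0.6 -92.7 z 0.0829 F -2.04 [-0.88 -1.94 -1.59] w 40.4 gf 1.164040204603225
shift [-0.0012 -0.0001 -0.0041] turn [ 0.0002 -0.0022  0.0001]
```

View pics/c3.png

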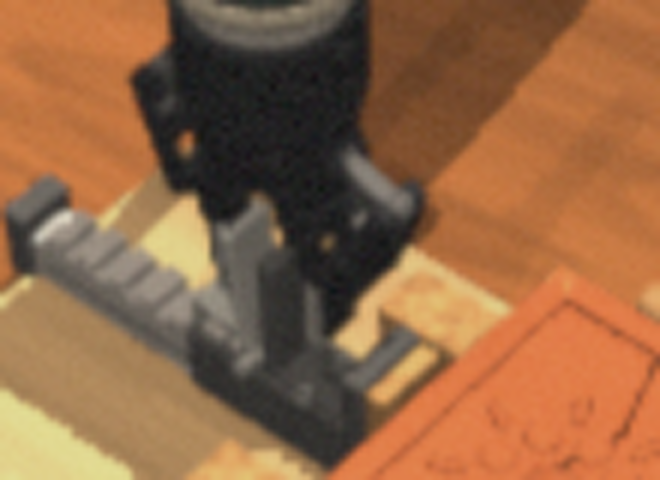

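The crop shows the lever (245,260) leaning away from the lug (283,300), with the pad (405,370) next to the plaque. The lever still pushes on the finger at 40 mm opening, beyond where it would stop if the catch rested on the bar top, so the catch has dropped. Opening and withdrawing.

>>> {"op": "step_arm", "data": {
  "series": [
    {"x": 0.0, "y": 0.0, "z": 0.0, "ax": 0.0, "ay": 0.0, "az": 0.0, "grip": -0.2},
    {"x": 0.0, "y": -0.008, "z": 0.0, "ax": 0.0, "ay": 0.0, "az": 0.0, "grip": -0.41},
    {"x": 0.0, "y": -0.008, "z": 0.0, "ax": 0.0, "ay": 0.0, "az": 0.0, "grip": -0.41},
    {"x": 0.0, "y": -0.008, "z": 0.0, "ax": 0.0, "ay": 0.0, "az": 0.0, "grip": -0.41},
    {"x": 0.0, "y": -0.008, "z": -0.06, "ax": 0.0, "ay": 0.0, "az": 0.0, "grip": -0.41},
    {"x": 0.0, "y": -0.008, "z": -0.14, "ax": 0.0, "ay": 0.0, "az": 0.0, "grip": -0.41},
    {"x": 0.0, "y": -0.008, "z": -0.24, "ax": 0.0, "ay": 0.0, "az": 0.0, "grip": -0.41},
    {"x": 0.2, "y": -0.2, "z": -0.3, "ax": 0.0, "ay": 0.0, "az": 0.0, "grip": -0.41},
    {"x": 0.4, "y": -0.4, "z": -0.3, "ax": 0.0, "ay": 0.0, "az": 0.0, "grip": -0.41},
    {"x": 0.4, "y": -0.4, "z": -0.3, "ax": 0.0, "ay": 0.0, "az": 0.0, "grip": -0.41},
    {"x": 0.4, "y": -0.4, "z": -0.3, "ax": 0.0, "ay": 0.0, "az": 0.0, "grip": -0.41},
    {"x": 0.4, "y": -0.4, "z": -0.3, "ax": 0.0, "ay": 0.0, "az": 0.0, "grip": -0.41}
  ]
}}

```text
time: 9.2
tool_pos: [0.3354, -0.1893, 0.2312]
tcp_rot: [0.216, 3.133, -0.001]
wrist_force: [-0.1, 0.5, 0.4]
width: 0.706
grip_force: 0.0
```

Run:
```python
from h import *
from workcell import imaging
go(0,-92.7,.25)
A=[]
for n in("scene","top"):
    c=imaging.read_camera(n);pickle.dump(c,open(n[0]+"4.pkl","wb"))
    r=c["img"][160:235,250:370] if n=="scene" else c["img"][150:195,270:390]
    A.append(cv2.resize(r,None,fx=5,fy=5,interpolation=cv2.INTER_CUBIC))
cv2.imwrite("pics/c4.png",np.vstack(A)[:600,:,::-1])
```

```text
t 9.2 bar xy -178.5 -271.1 z 0.2312 F 0.44 [-0.14  0.46  0.42] w 60.0 gf 0.0
shift [-0.3576  0.3563 -0.0373] turn [-0.0012  0.0029  0.0029]
```

View pics/c4.png

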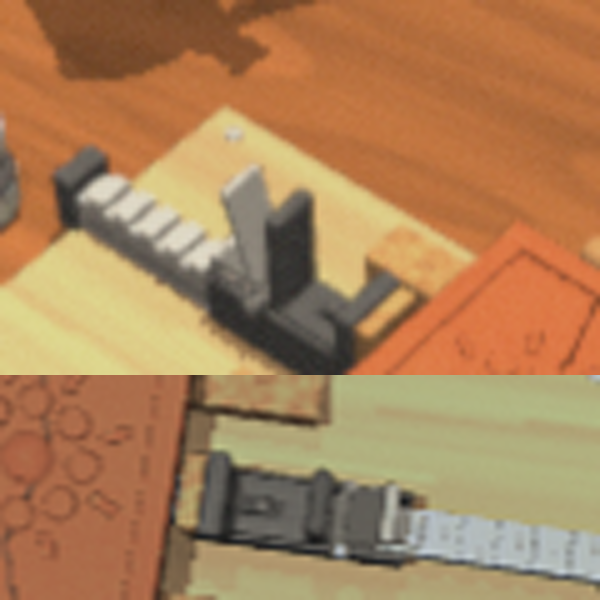

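The scene part shows the lever top (243,172) and lug top (293,195) about 10 px apart, the same as when it was latched at the start. The pad (185,500 in the top part) stands a few mm off the plaque edge, so no nearer notch is possible. Handing in.

```bash
python3 -c "
from workcell import bot
print(bot.finish_job())"
```

```text
the job is handed in; nothing more can be done
None
```

The job is handed in: the jaw moved about 72 mm (four notches), the catch is down in its notch by force feel and camera, the pad is a few mm short of the plaque, and the gripper is clear; no verdict was returned.

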